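Load the polisher and wind its spring timer

TASK

Start a polishing batch: lift the red-handled loading pan to tip all five brass castings into the blue tub, and swing the pan back down level. Then wind the brass key on the green timer clockwise, a part turn at a time, until the gauge pointer stands in the green band, never letting it run into the red. Leave the key and pan alone after that, and do not disturb the jar, bench pin, wax block and dish that stand about them.

Things in the scene. Friction and masses are not known exactly. Their poses are not given: they have to be found in the camera images.
- polisher: vibratory polisher fixed to the bench, at the left or the right: grey base 220 x 200 mm, open blue tub on it. Origin on the bench directly below the pan hinge; x points from the pan towards the tub (away from the robot at yaw 0), y left, z up. The tub's inside spans x 0 to 160 mm, y -86 to 86 mm; its floor is 58 mm up, rims: near (hinge) side 125, sides 155, far side 185 mm
- pan_hinge (a point): middle of the pan's hinge axis, 130 mm above the bench on the tub's near rim; the axis runs along the polisher's y
- pan (a joint): angle of the loading pan about its hinge, rad: 0 level (it rests there by its weight), stop at 1.3; it grows as the red handle is lifted up and over towards the tub. It is free-swinging and falls back if let go; slide-off needs about 0.9 or more. The steel pan is 152 x 158 mm with a rim 28 mm high on three sides, open towards the tub; pan 0.35 kg
- pan_handle (a point): middle of the pan's red handle bar: 12 mm thick, 120 mm long along the polisher's y, held at its two ends by arms (104 mm clear between them), 40 mm clear of the pan's near edge. At pan 0 it lies at x -180 mm, z 144 mm in the polisher's frame (180 mm before and 14 mm above the hinge); it turns with the pan
- tub_floor (a point): centre of the tub's inner floor; axes as the polisher's
- timer: green spring timer box fixed to the bench, on the other side, 150 mm wide, 233 mm deep, 125 mm high: a front sloping at 35 degrees that faces the robot and carries the key, and a flat top with a round gauge. Origin on the bench 50 mm behind the front's lower edge, midway across; x points away from the robot at yaw 0, y left, z up
- key_grip (a point): grip point of the brass winding key, on its axis, 45 mm off the sloping face. Its z axis is the key's axis, square to the face, pointing up and towards the robot, 35 degrees from vertical; its x axis lies along the wings. The wings are 70 mm long (x), 12 mm thick (y), and reach from 28 to 60 mm off the face (z); grasp across the 12 mm
- key (a joint): angle of the winding key, rad; grows clockwise as seen looking at the sloping face, 0 when the wings lie square to the timer's y (straight up the slope); a full range of 7.6. It is sprung and takes 0.12 to 0.2 N m to wind; it stays where it is let go. The half turn looks and grips the same
- pointer (a joint): angle of the black gauge pointer on the timer's flat top, rad, 0 when it points along the timer's +y, clockwise from above; geared to the key at 0.35 of its angle. The green band runs from 1.82 to 2.14, the red from 2.22 to 2.60; the black ticks are at 0, 0.45, 0.9 and 1.35
- gauge (a point): centre of the gauge, a white dial 106 mm across on the timer's flat top, 131 mm above the bench
- casting0: rough brass casting, 30 x 22 mm, 16 mm high, lying in the pan at the start; origin at its underside
- casting1: rough brass casting, round, 30 mm across, 16 mm high, lying in the pan at the start; origin at its underside
- casting2: rough brass casting, 30 x 22 mm, 16 mm high, lying in the pan at the start; origin at its underside
- casting3: rough brass casting, round, 30 mm across, 16 mm high, lying in the pan at the start; origin at its underside
- casting4: rough brass casting, 30 x 22 mm, 16 mm high, lying in the pan at the start; origin at its underside
- jar: white lidded jar, 52 mm across, 60 mm tall, standing between the machines; origin at the centre of its underside; to be left where it is
- bench_pin: pale wooden bench pin, 110 x 56 x 26 mm, a notched block lying on the bench nearest the robot; origin at its underside; to be left where it is
- dish: white ceramic dish, 84 mm across, at the right; to be left where it is
- wax_block: blue wax block, 90 x 50 x 30 mm, at the left; to be left where it is
There are look-alikes about, which are no part of the job. Leave any white look-alike of the casting1 alone. Leave any purple look-alike of the casting0 alone.

How it is judged:
On the way, in this order (a step that is already met when the one before it is completed fails the run):
1. the pan is lifted up to tip (value of joint pan above 0.8 rad), for 0.1 s.
2. all five castings lie in the tub and the pan is back down (x of casting0 in the frame of tub_floor between -0.082 and 0.082 m and y of casting0 in the frame of tub_floor between -0.088 and 0.088 m and z of casting0 in the frame of tub_floor between -0.01 and 0.06 m and x of casting1 in the frame of tub_floor between -0.082 and 0.082 m and y of casting1 in the frame of tub_floor between -0.088 and 0.088 m and z of casting1 in the frame of tub_floor between -0.01 and 0.06 m and x of casting2 in the frame of tub_floor between -0.082 and 0.082 m and y of casting2 in the frame of tub_floor between -0.088 and 0.088 m and z of casting2 in the frame of tub_floor between -0.01 and 0.06 m and x of casting3 in the frame of tub_floor between -0.082 and 0.082 m and y of casting3 in the frame of tub_floor between -0.088 and 0.088 m and z of casting3 in the frame of tub_floor between -0.01 and 0.06 m and x of casting4 in the frame of tub_floor between -0.082 and 0.082 m and y of casting4 in the frame of tub_floor between -0.088 and 0.088 m and z of casting4 in the frame of tub_floor between -0.01 and 0.06 m and value of joint pan below 0.12 rad), for 0.2 s.
3. the key is wound until the pointer stands in the green (value of joint pointer between 1.79 and 2.17 rad), for 0.2 s.
At the end, for the whole second after the job is handed in: all five castings lie at rest inside the tub (within its walls, undersides less than 60 mm above its floor), the pan is down within 0.12 rad of level, the pointer stands in the green band (1.79 to 2.17 rad) and the key is at rest (all of step 2 and all of step 3 and velocity of joint key between -0.05 and 0.05 rad/s and linear speed of each of casting0, casting1, casting2, casting3, casting4 below 0.03 m/s); the robot touches nothing.
It fails at once if the pointer runs into the red (past 2.25 rad) (value of joint pointer above 2.25 rad).
It fails at once if the jar, bench pin, wax block or dish is shifted by more than 30 mm (distance of any of jar, bench_pin, dish, wax_block from where it was at the start of the episode above 0.03 m).
It also fails if it takes over 72 s, if anything falls off the work surface, if the arm or the gripper's body presses on something with over 40 N, if the wrist force passes 120 N, or if a joint passes its speed limit or range.

ROBOT

A 6-joint arm with a two-finger parallel gripper is mounted at the origin on the work surface. World frame = base frame: x ahead of the robot, y to its left, z up, the work surface at z = 0. Lengths are in m, angles in rad, forces in N, time in s.
With the tool pointing down it reaches from about 0.275 to 0.75 m from the base axis. Payload 10.2 kg.
Tool frame: the origin (TCP) lies midway between the tips of the shut fingers; the grasp point (between the pads) lies 19 mm behind it (env.hold_point_z is the distance from the TCP to the grasp point, in m); z points along the fingers, y is the line along which they close (so a half turn about z gives the same grasp; the last joint's range is limited). The gripper opens to 85 mm and grips with 20 to 120 N. Pads are 22 mm wide; open, the fingers measure 114 mm over their backs; the gripper's body (76 mm by 85 mm) begins 54 mm behind the grasp point. The pads swing forward as they close: fully open they stand 13 mm farther back than shut.
Start: joints at [-1.345, 0.313, 1.498, -0, 1.331, -0.223], TCP at [0.228, -0.473, 0.231] pointing down, gripper open.
Joint ranges: [-2.94, 2.94], [-0.97, 2.17], [0.19, 2.56], [-1.23, 4.37], [0.02, 3.11], [-2.88, 2.88]. Speed limits (rad/s): [2.39, 2.39, 3.01, 3.14, 3.14, 3.14].

INTERFACE

Orientations are given as a unit quaternion [x, y, z, w].
In Python, from bench import env, kinematics, monitor, eyes, job gives the robot as it stands. The module is installed in compiled form; this text tells all that it offers. Calls block until the motion is done:
- env.reach(position, orientation): joint-space move of the TCP to a pose.
- env.movel(position, velocity=0.15, frame=None, guard=None): straight line of the TCP; frame=None keeps the orientation; velocity is the mean speed in m/s. With guard (N) it stops when the force on the tool has changed by that much, and returns True; else False.
- env.set_joints(angles): joint-space move.
- env.release() and env.close_gripper(effort=None): open the fingers fully, or close them until they stop; effort is the grip in N (None keeps the last).
- env.hold(seconds).
- kinematics.ik(position, orientation): joint angles nearest the present ones, or None.
- monitor.sense(): the state.
- eyes.grab_frame(name): name is "scene" or "side" or "wrist"; returns a dict with "frame" (400x640x3 uint8, red, green, blue), "mtx" (3x3 intrinsics, pixels), "view" (4x4, takes a point from world to camera coordinates). Camera axes: x right, y down, z forward; pixel columns grow to the right and rows downward; lengths in m; the calibration is good to about 2 mm. A picture is of the moment at which its call begins. There is no depth.
A pose or a line that the arm cannot do raises env.MotionError and nothing moves.
- job.hand_in(): hands the job in; it is judged then, once.
The state is a dict: "clock": time; "joints": joint angles; "qvel": joint speeds; "joint_efforts": joint torques, N m; "position": TCP position; "ee_rot": TCP orientation; "contact_force": force on the tool from outside, world axes, zero at the start; "ft_torque": the same for the moment, N m; "finger_gap": opening from 0.0 (shut) to 1.0 (fully open); "gripper_force": force on a finger pad.
Only numpy, scipy, OpenCV 4.12 (cv2) and the standard library are available. Lean on these libraries where they do the work, as an engineer would, in place of code of your own. Each camera call takes 0.05 s, during which the arm holds its last target. There are 200 camera calls.

## Working session

There is one attempt and no reset: what is moved stays moved. The work goes in short steps, each a Python script; the robot and the scene stay as the last script left them, time stands still between calls to the robot, and variables do not carry over. Pictures are saved under pics/ and viewed, at most 10 in all, crops included, and the job is handed in when it is done.

```bash
mkdir -p pics; cat > h.py <<'E'
from bench import env, kinematics, monitor, eyes, job
import numpy as np, cv2
from scipy.spatial.transform import Rotation as R
def snap(cam,name,crop=None,scale=1):
    d=eyes.grab_frame(cam); im=d["frame"][:,:,::-1]
    if crop: x0,y0,x1,y1=crop; im=im[y0:y1,x0:x1]
    if scale!=1: im=cv2.resize(im,None,fx=scale,fy=scale,interpolation=cv2.INTER_CUBIC)
    cv2.imwrite(f"pics/{name}.png",im); return d
def back(d,uv,z):
    V=np.array(d["view"]);K=np.array(d["mtx"]);Rm=V[:3,:3];c=-Rm.T@V[:3,3]
    r=Rm.T@np.linalg.inv(K)@np.array([uv[0],uv[1],1.]); return c+r*(z-c[2])/r[2]
def proj(d,p):
    V=np.array(d["view"]);q=np.array(d["mtx"])@(V[:3,:3]@np.array(p)+V[:3,3]); return q[:2]/q[2]
E
python3 - <<'E'
from h import *
import pickle
a=snap("scene","scene0",scale=1.25);b=snap("side","side0",scale=1.25)
pickle.dump((a,b),open("f0.pkl","wb"))
for d in(a,b):
  V=np.array(d["view"]);print(-V[:3,:3].T@V[:3,3],V[2,:3],d["mtx"][0])
print(monitor.sense())
E
```

```text
[1.00053545 0.41976331 1.00396006] [-0.38937012 -0.38374669 -0.83733469] [410.71110518   0.         322.47966803]
[0.46695374 0.9213966  0.73415753] [ 0.11405565 -0.81646345 -0.56602009] [419.59704241   0.         311.32994775]
{'clock': 0.1, 'joints': array([-1.34539269e+00,  3.13388075e-01,  1.49837735e+00,  3.88723371e-05,
        1.33101248e+00, -2.23411125e-01]), 'qvel': array([-0.0008734 , -0.00223315, -0.00335905,  0.00090923,  0.00230411,
       -0.00057831]), 'joint_efforts': array([ 2.46304429e-03, -4.12893641e+01, -2.60144234e+01, -2.52675909e-04,
        2.98333849e-03, -1.15826299e-05]), 'position': array([ 0.22773478, -0.47277156,  0.23078925]), 'ee_rot': array([ 9.74927011e-01,  2.22524093e-01,  1.82869282e-05, -5.92646826e-04]), 'contact_force': array([-0.04548531,  0.13540642, -0.33108096]), 'ft_torque': array([ 0.02525859,  0.05588532, -0.03450001]), 'gripper_force': 0.0, 'finger_gap': 1.0011318065442714}
```

View pics/scene0.png

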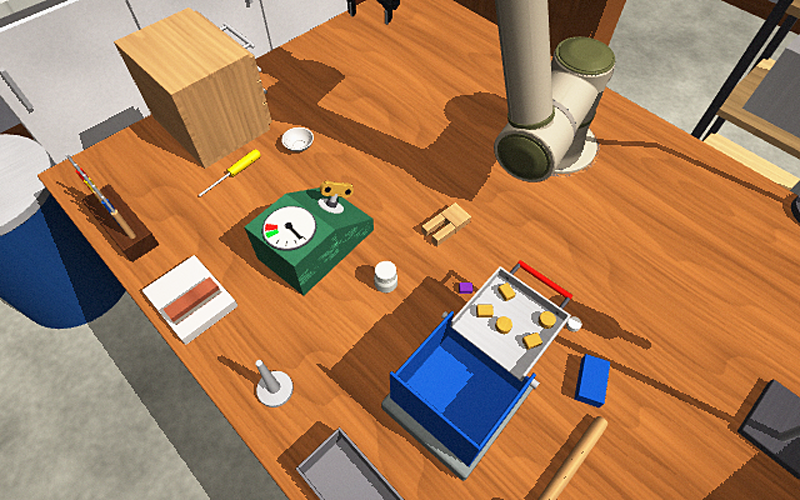

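View pics/side0.png

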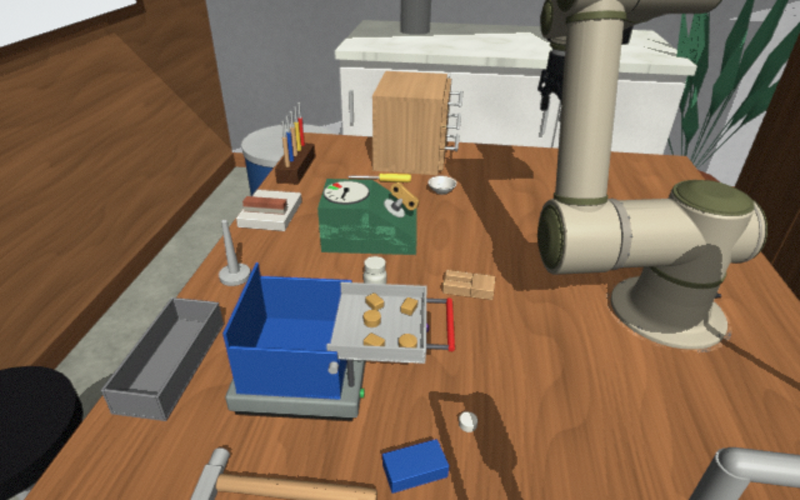

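The polisher is at the left: pan handle from (520,263) to (571,297) in the scaled scene view. The timer is at the right, with its key at (337,188) and dial at (288,227). The white and purple look-alikes at (574,322) and (465,287) lie on the bench; the five brass castings are in the pan. I'll enlarge both machines to confirm.

```bash
python3 - <<'E'
import pickle,cv2
a,b=pickle.load(open("f0.pkl","rb"))
A=a["frame"][:,:,::-1]; 
cv2.imwrite("pics/c1.png",cv2.resize(A[195:385,300:480],None,fx=3.1,fy=3.1,interpolation=cv2.INTER_CUBIC))
cv2.imwrite("pics/c2.png",cv2.resize(A[135:240,185:310],None,fx=5,fy=5,interpolation=cv2.INTER_CUBIC))
E
```

```text
(no output)
```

View pics/c1.png

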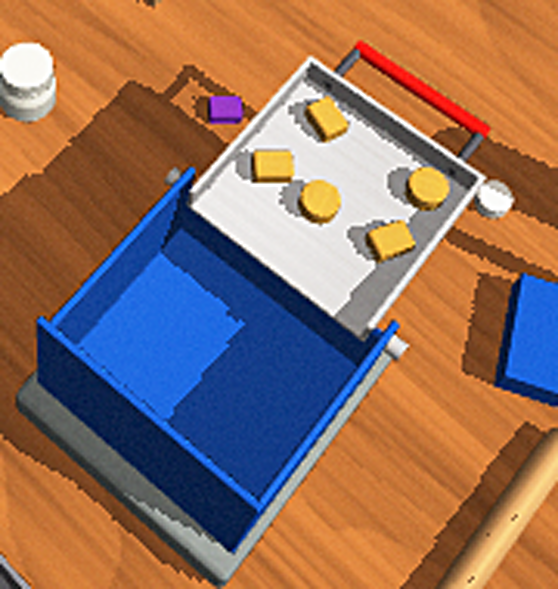

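View pics/c2.png

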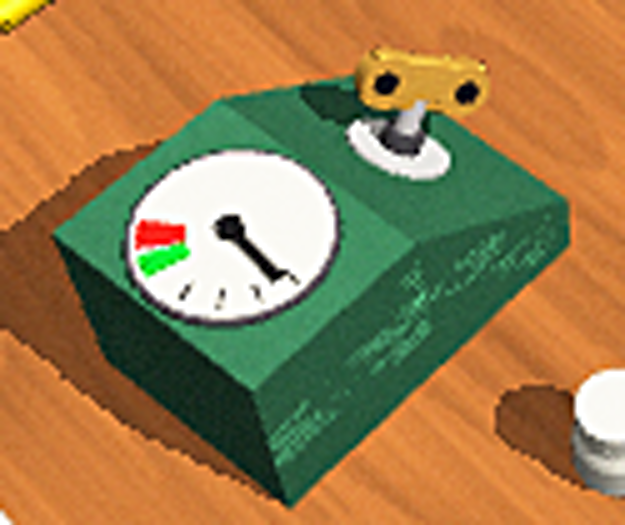

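Confirmed: five brass castings are in the pan, and the white and purple pieces lie outside it. The gauge pointer is near the zero tick.

```bash
python3 - <<'E'
from h import *
import pickle
from scipy.optimize import least_squares
a,b=pickle.load(open("f0.pkl","rb"))
c1=lambda u,v:(u/3.1+300-.3,v/3.1+195-.3)
c2=lambda u,v:(u/5+185-.4,v/5+135-.4)
s=lambda u,v:(u/1.25,v/1.25)
pol=[(a,c1(360,48),(-.18,-.06,.144)),(a,c1(486,131),(-.18,.06,.144)),
 (a,c1(48,322),(.162,-.088,.185)),(a,c1(258,503),(.162,.088,.185)),
 (a,c1(220,583),None,),
 (b,s(449.5,300),(-.18,-.06,.144)),(b,s(452,349),(-.18,.06,.144))]
tim=[(a,c2(258,390),(.183,.075,.125)),(a,c2(55,236),(.183,-.075,.125)),(a,c2(290,505),(.183,.075,0)),(a,c2(568,245),(-.05,.075,0)),
 (b,s(321,250),(.183,.075,0)),(b,s(416,252),(-.05,.075,0)),(b,s(321,206),(.183,.075,.125))]
def T(p,q): c,s_=np.cos(p[2]),np.sin(p[2]); return np.array([p[0]+c*q[0]-s_*q[1],p[1]+s_*q[0]+c*q[1],q[2]])
for nm,L,x0 in(("pol",pol,[.5,.2,0]),("tim",tim,[.5,-.2,0])):
  L=[l for l in L if l[2] is not None]
  f=lambda p:np.concatenate([proj(d,T(p,q))-uv for d,uv,q in L])
  r=least_squares(f,x0,loss="soft_l1");print(nm,r.x.round(4),np.degrees(r.x[2]));print(f(r.x).reshape(-1,2).round(1).tolist())
  globals()[nm+"p"]=r.x
pts=[(a,c2(423,82)),(b,s(404,195))]
r=least_squares(lambda X:np.concatenate([proj(d,X)-uv for d,uv in pts]),[.45,-.2,.15]);print("key",r.x,r.fun)
p=timp;c,s_=np.cos(p[2]),np.sin(p[2]);print("key in timer",np.array([[c,s_],[-s_,c]])@(r.x[:2]-p[:2]))
print("gauge",back(a,c2(233,236),.131))
np.savez("fit.npz",pol=polp,tim=timp,key=r.x)
B=b["frame"][:,:,::-1]
cv2.imwrite("pics/s1.png",cv2.resize(B[130:320,240:400],None,fx=3.1,fy=3.1,interpolation=cv2.INTER_CUBIC))
E
```

```text
pol [0.6351 0.2825 0.0875] 5.011322308737927
[[-1.3, -1.4], [0.6, 0.2], [-0.7, -0.5], [1.2, -0.3], [-0.7, 0.4], [-0.4, 0.8]]
tim [ 0.6053 -0.1989  0.1195] 6.845172247127511
[[-0.7, -0.4], [-0.9, -0.6], [0.5, 0.1], [0.1, -1.7], [0.2, 2.1], [0.2, 2.0], [-2.6, 1.9]]
key [ 0.58900308 -0.19517414  0.12539412] [ 0.10184792 -0.46575791 -0.38953718  0.34955723]
key in timer [-0.01577943  0.00567621]
gauge [ 0.73075543 -0.17987144  0.131     ]
```

View pics/s1.png

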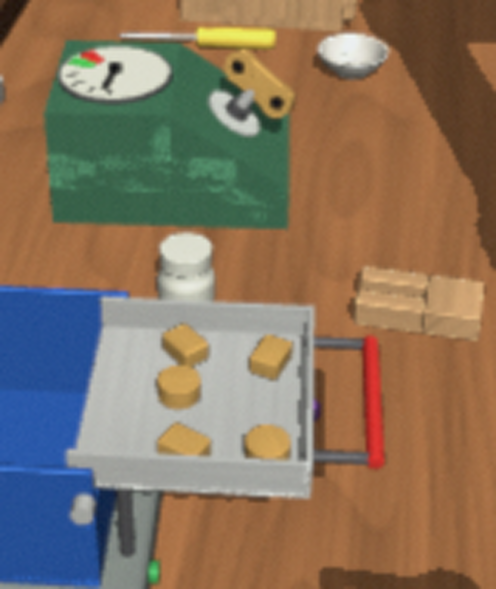

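```bash
cat >> h.py <<'E'
F=np.load("fit.npz"); px,py,pyaw=F["pol"]
def panpose(th,off=0.,phi0=np.radians(30),sg=1,dz=0):
    """TCP pose gripping the handle at pan angle th, backed off by off."""
    x=-.18*np.cos(th)+.014*np.sin(th); z=.13+.18*np.sin(th)+.014*np.cos(th)+dz
    ph=phi0+th; d=np.array([np.cos(ph),0,-np.sin(ph)]); y=sg*np.array([np.sin(ph),0,np.cos(ph)])
    Z=R.from_euler("z",pyaw); P=np.array([x,0,z])+d*(env.hold_point_z-off)
    q=(Z*R.from_matrix(np.c_[np.cross(y,d),y,d])).as_quat()
    return Z.apply(P)+[px,py,0],q
E
python3 - <<'E'
from h import *
import pickle
a,b=pickle.load(open("f0.pkl","rb"))
print("pin",back(a,(447/1.25,222/1.25),.026),"hold",env.hold_point_z)
for sg in(1,-1):
  for ph in(20,30,45):
    print(sg,ph)
    for th,off in((0,.12),(0,0),(.6,0),(1.15,0)):
      j=kinematics.ik(*panpose(th,off,np.radians(ph),sg)); print(None if j is None else np.round(j,2))
E
```

```text
pin [ 0.42254898 -0.006567    0.026     ] hold 0.0187
1 20
[0.65 0.19 2.45 3.89 0.82 2.78]
None
[ 0.36  0.18  1.81 -0.29  0.57  0.47]
[ 0.27  0.51  1.08 -0.01  1.48  0.18]
1 30
[0.59 0.03 2.36 4.24 0.49 2.37]
[0.45 0.34 2.21 3.79 0.52 2.74]
[ 0.34  0.22  1.7  -0.15  0.79  0.33]
[0.26 0.61 0.93 0.02 1.71 0.17]
1 45
[ 0.5  -0.04  2.17 -0.84  0.39  1.1 ]
None
[ 0.31  0.32  1.52 -0.04  1.12  0.24]
[0.24 0.78 0.67 0.06 2.05 0.18]
-1 20
[ 0.65  0.19  2.45  3.89  0.82 -0.36]
[ 0.46  0.43  2.26  3.64  0.81 -0.22]
[ 0.36  0.18  1.81 -0.29  0.57 -2.67]
None
-1 30
[ 0.59  0.03  2.36  4.24  0.49 -0.77]
[ 0.45  0.34  2.21  3.79  0.52 -0.4 ]
[ 0.34  0.22  1.7  -0.15  0.79 -2.81]
None
-1 45
[ 0.5  -0.04  2.17 -0.84  0.39 -2.04]
None
None
None
```

```bash
python3 - <<'E'
from h import *
for ph in(50,55,60,70):
    print(ph)
    for th,off in((0,.12),(0,.005),(.3,.005),(.6,.005),(1.15,.005)):
      j=kinematics.ik(*panpose(th,off,np.radians(ph),1)); print(None if j is None else np.round(j,2))
E
```

```text
50
[ 0.47 -0.04  2.1  -0.55  0.48  0.8 ]
[ 0.4   0.25  2.06 -0.92  0.25  1.14]
[ 0.35  0.23  1.79 -0.15  0.74  0.35]
[ 0.3   0.35  1.45 -0.02  1.24  0.22]
[0.24 0.85 0.56 0.08 2.18 0.18]
55
[ 0.44 -0.02  2.03 -0.37  0.58  0.61]
[ 0.39  0.25  2.01 -0.54  0.33  0.77]
[ 0.34  0.26  1.74 -0.1   0.85  0.3 ]
[ 0.29  0.39  1.39 -0.    1.35  0.21]
[0.24 0.92 0.46 0.1  2.3  0.2 ]
60
[ 0.42  0.01  1.95 -0.26  0.7   0.49]
[ 0.37  0.26  1.96 -0.34  0.44  0.56]
[ 0.33  0.29  1.68 -0.06  0.96  0.27]
[0.29 0.44 1.33 0.02 1.45 0.2 ]
[0.23 0.99 0.34 0.13 2.42 0.22]
70
[ 0.37  0.09  1.8  -0.12  0.93  0.34]
[ 0.35  0.3   1.85 -0.14  0.66  0.36]
[ 0.31  0.36  1.56 -0.01  1.17  0.22]
[0.27 0.53 1.2  0.05 1.66 0.18]
None
```

```bash
python3 - <<'E'
from h import *
s=monitor.sense(); p=s["position"]
env.movel([p[0],p[1],.42],velocity=.3)
P0=np.radians(60)
j=np.array(monitor.sense()["joints"]); j[0]=.42; env.set_joints(j)
env.reach(*panpose(0,.12,P0))
p,q=panpose(0,.006,P0)
print(env.movel(p,velocity=.08,frame=q,guard=8))
s=monitor.sense();print(s["clock"],s["position"],p,s["contact_force"])
snap("side","g1",crop=(240,130,440,290),scale=3)
snap("wrist","w1")
E
```

```text
False
6.325 [0.46212203 0.26738948 0.13343505] [0.46206597 0.26730173 0.13300148] [-0.49357105  0.70560454  0.63698037]
```

View pics/g1.png

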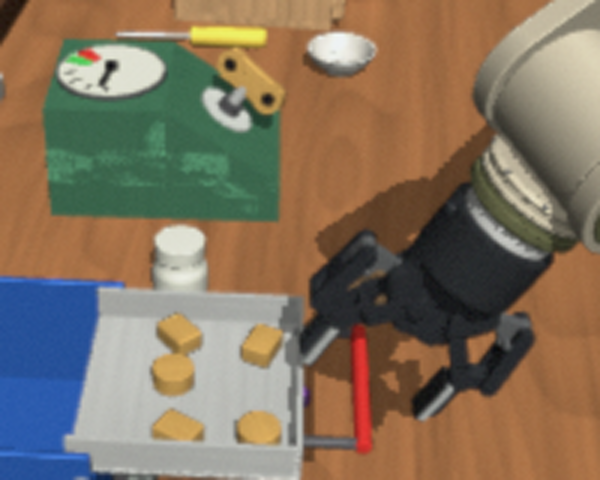

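The bar (358–363, 330–445) runs between the two open fingers, which sit clear of the pan rim. Now closing.

```bash
python3 - <<'E'
from h import *
env.close_gripper(effort=40)
s=monitor.sense();print(s["clock"],s["position"],s["contact_force"],s["ft_torque"],s["finger_gap"],s["gripper_force"])
P0=np.radians(60)
for th in(.15,.3,.5,.7,.9,1.1):
    p,q=panpose(th,.006,P0); env.movel(p,velocity=.09,frame=q)
    s=monitor.sense();print(th,s["clock"],np.round(s["position"]-p,4),s["contact_force"].round(1),round(s["finger_gap"],3))
    if np.linalg.norm(s["contact_force"])>50: break
env.hold(1)
snap("side","g2",crop=(180,80,430,280),scale=2.5)
E
```

```text
7.1 [0.46207944 0.26730462 0.13312264] [-1.19939554 -1.93141664  2.51311931] [-0.06616921  0.30954762 -0.09663898] 0.12306704204781488 38.933937549591064
0.15 7.5417 [-0.0001 -0.     -0.0003] [ 0.9  0.2 -2.5] 0.117
0.3 7.9833 [-0.0003 -0.0001 -0.0006] [-1.1 -0.9 -2.1] 0.121
0.5 8.5167 [-0.0004 -0.0002 -0.0006] [-2.8 -1.8 -0.1] 0.122
0.7 9.05 [-0.0001 -0.0004 -0.    ] [-4.5 -3.4  2.6] 0.123
0.9 9.5833 [ 0.0002 -0.0005  0.0002] [-3.5 -3.5  3.6] 0.121
1.1 10.125 [ 0.0004 -0.0008  0.0003] [-2.4 -7.   3.5] 0.119
```

View pics/g2.png

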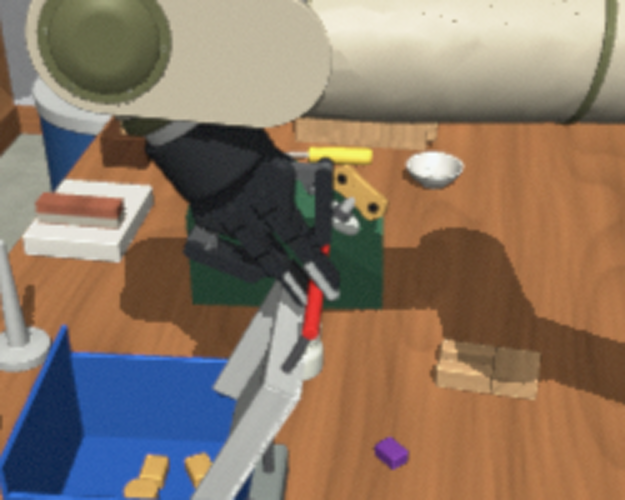

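Pan tipped to about 1.1 rad. Castings are visible in the tub at about (140–200, 470). Lowering it now, then counting brass blobs with image code.

```bash
python3 - <<'E'
from h import *
P0=np.radians(60)
for th in(.9,.7,.5,.3,.15,0.0):
    p,q=panpose(th,.006,P0); env.movel(p,velocity=.09,frame=q)
s=monitor.sense();print(s["clock"],s["contact_force"].round(1))
env.release()
p,q=panpose(0,.12,P0); env.movel(p,velocity=.15,frame=q)
s=monitor.sense();print(s["clock"],s["contact_force"].round(1))
# fold back out of the way
env.movel(p+[0,0,.2],velocity=.3,frame=q)
for cam in("scene","side"):
    d=snap(cam,"after_"+cam); hsv=cv2.cvtColor(d["frame"],cv2.COLOR_RGB2HSV)
    m=cv2.inRange(hsv,(17,150,90),(26,255,255))
    n,_,st,c=cv2.connectedComponentsWithStats(m)
    Z=R.from_euler("z",-pyaw)
    for k in range(1,n):
        if st[k,4]>12:
            out=[Z.apply(back(d,c[k],z)-[px,py,0])[:2].round(3).tolist() for z in(.07,.14)]
            if abs(out[0][1])<.2: print(cam,st[k,4],c[k].round(0),"tub",out[0],"pan",out[1])
E
```

```text
14.2 [-5.  -3.3  1.7]
15.825 [ 0.2  0.3 -0.3]
scene 114 [364. 291.] tub [0.042, -0.039] pan [0.067, -0.028]
scene 237 [359. 310.] tub [0.086, -0.019] pan [0.108, -0.01]
scene 98 [394. 315.] tub [0.043, 0.05] pan [0.068, 0.054]
scene 125 [376. 331.] tub [0.099, 0.04] pan [0.119, 0.045]
```

All five castings show up in the tub (one blob is two merged). Next, the key: measuring its pose and the gauge from the first frames, and checking IK.

```bash
cat >> h.py <<'E'
tyaw=F["tim"][2]; G=np.array([.7308,-.1799]); A35=np.radians(35)
def pointer(d):
    """Gauge pointer angle from the scene view: dark pixels on the white dial."""
    im=d["frame"].max(axis=2).astype(int); c=proj(d,[*G,.131]); acc=[]
    for v in range(int(c[1])-25,int(c[1])+26):
        for u in range(int(c[0])-25,int(c[0])+26):
            w=back(d,(u,v),.133)[:2]-G; r=np.hypot(*w)
            if .010<r<.030 and im[v,u]<110: acc.append(np.append(R.from_euler("z",-tyaw).apply([*w,0])[:2]/r,r))
    acc=np.array(acc); m=(acc[:,:2]).mean(0)
    return np.arctan2(m[0],m[1]), len(acc), np.hypot(*m)
KEY=F["key"].copy()
def keypose(k,off=0.,key=None):
    """TCP pose gripping the wings at key angle k (tool x along the wings)."""
    Z=R.from_euler("z",tyaw); u=np.array([np.cos(A35),0,np.sin(A35)]); d=np.array([np.sin(A35),0,-np.cos(A35)])
    x=u*np.cos(k)-np.array([0,1,0])*np.sin(k)
    q=(Z*R.from_matrix(np.c_[x,np.cross(d,x),d])).as_quat()
    return (KEY if key is None else key)+Z.apply(d)*(env.hold_point_z-off),q
E
python3 - <<'E'
from h import *
import pickle
from scipy.optimize import least_squares
a,b=pickle.load(open("f0.pkl","rb"))
c2=lambda u,v:np.array((u/5+185-.4,v/5+135-.4)); s1=lambda u,v:np.array((u/3.1+240-.3,v/3.1+130-.3))
H=[]
for A,B in(((385,83),(238,66)),((467,92),(276,102))):
    r=least_squares(lambda X:np.r_[proj(a,X)-c2(*A),proj(b,X)-s1(*B)],[.59,-.19,.13]);H.append(r.x);print(r.x,r.fun.round(2))
w=R.from_euler("z",-tyaw).apply(H[0]-H[1])
for h in H: print("timer frame",R.from_euler("z",-tyaw).apply(h-KEY))
print("w",w,"mid",(H[0]+H[1])/2,"k",np.arctan2(-w[1],w[0]*np.cos(A35)+w[2]*np.sin(A35)))
print("pointer",pointer(a), pointer(eyes.grab_frame("scene")))
for k in np.arange(-6.2,6.3,.4):
    j=kinematics.ik(*keypose(k)); j2=kinematics.ik(*keypose(k,.1))
    if j is not None:print(round(k,1),np.round(j,2),j2 is not None)
E
```

```text
[ 0.6103389  -0.19991345  0.13822142] [ 0.1  -0.45 -0.38  0.34]
[ 0.57000126 -0.18189219  0.11188488] [ 0.08 -0.36 -0.3   0.27]
timer frame [ 0.02061888 -0.00724847  0.01282729]
timer frame [-0.01728334  0.01545204 -0.01350925]
w [ 0.03790222 -0.02270052  0.02633654] mid [ 0.59017008 -0.19090282  0.12505315] k 0.45710326647578525
pointer (np.float64(-0.07600907434788498), 19, np.float64(0.5166661689839678)) (np.float64(-0.07600907434788498), 19, np.float64(0.5166661689839678))
-6.2 [-0.67  0.47  1.76  0.79  0.61  0.27] True
-5.8 [-0.67  0.47  1.76  0.79  0.61  0.67] True
-5.4 [-0.67  0.47  1.76  0.79  0.61  1.07] True
-5.0 [-0.67  0.47  1.76  0.79  0.61  1.47] True
-4.6 [-0.67  0.47  1.76  0.79  0.61  1.87] True
-4.2 [-0.67  0.47  1.76  0.79  0.61  2.27] True
-3.8 [-0.67  0.47  1.76  0.79  0.61  2.67] True
-3.0 [-0.67  0.47  1.76  0.79  0.61 -2.82] True
-2.6 [-0.67  0.47  1.76  0.79  0.61 -2.42] True
-2.2 [-0.67  0.47  1.76  0.79  0.61 -2.02] True
-1.8 [-0.67  0.47  1.76  0.79  0.61 -1.62] True
-1.4 [-0.67  0.47  1.76  0.79  0.61 -1.22] True
-1.0 [-0.67  0.47  1.76  0.79  0.61 -0.82] True
-0.6 [-0.67  0.47  1.76  0.79  0.61 -0.42] True
-0.2 [-0.67  0.47  1.76  0.79  0.61 -0.02] True
0.2 [-0.67  0.47  1.76  0.79  0.61  0.38] True
0.6 [-0.67  0.47  1.76  0.79  0.61  0.78] True
1.0 [-0.67  0.47  1.76  0.79  0.61  1.18] True
1.4 [-0.67  0.47  1.76  0.79  0.61  1.58] True
1.8 [-0.67  0.47  1.76  0.79  0.61  1.98] True
2.2 [-0.67  0.47  1.76  0.79  0.61  2.38] True
2.6 [-0.67  0.47  1.76  0.79  0.61  2.78] True
3.4 [-0.67  0.47  1.76  0.79  0.61 -2.7 ] True
3.8 [-0.67  0.47  1.76  0.79  0.61 -2.3 ] True
4.2 [-0.67  0.47  1.76  0.79  0.61 -1.9 ] True
4.6 [-0.67  0.47  1.76  0.79  0.61 -1.5 ] True
5.0 [-0.67  0.47  1.76  0.79  0.61 -1.1 ] True
5.4 [-0.67  0.47  1.76  0.79  0.61 -0.7 ] True
5.8 [-0.67  0.47  1.76  0.79  0.61 -0.3 ] True
6.2 [-0.67  0.47  1.76  0.79  0.61  0.1 ] True
```

```bash
python3 - <<'E'
from h import *
K0=0.457-np.pi
env.reach(*keypose(K0,.22))
p,q=keypose(K0,.0)
print(env.movel(p,velocity=.1,frame=q,guard=6))
s=monitor.sense();print(s["clock"],s["position"]-p,s["contact_force"].round(1),s["joints"].round(2))
f=[cv2.resize(eyes.grab_frame(c)["frame"][y:y+120,x:x+130,::-1],None,fx=3,fy=3,interpolation=cv2.INTER_CUBIC) for c,x,y in(("side",240,120),("scene",190,110))]
cv2.imwrite("pics/k1.png",np.hstack(f))
E
```

```text
False
21.4583 [ 1.71948629e-06 -1.51345320e-04  3.44670436e-04] [0.2 0.3 0. ] [-0.67  0.46  1.76  0.79  0.61 -2.5 ]
```

View pics/k1.png

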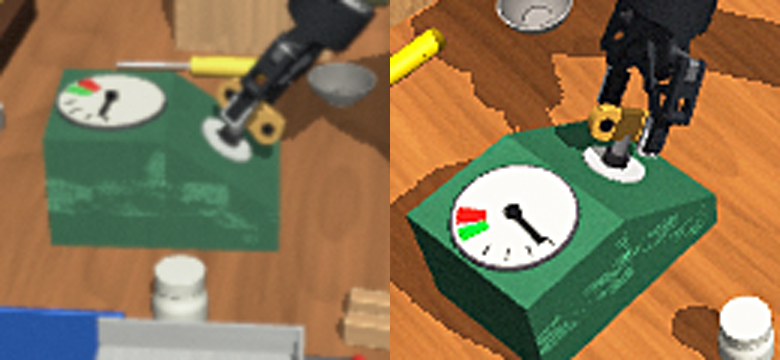

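The open fingers straddle the wings (side panel ~(250,110), scene panel ~(630,125)); the pointer is just past the zero tick. Closing and making the first stroke.

```bash
cat >> h.py <<'E'
def pointer(d,hub=(230.6,180.2)):
    im=d["frame"].max(axis=2).astype(int); h=back(d,hub,.135)[:2]; acc=[]
    for v in range(150,215):
        for u in range(195,270):
            w=back(d,(u,v),.135)[:2]-h; r=np.hypot(*w)
            if .012<r<.030 and im[v,u]<110: acc.append(R.from_euler("z",-tyaw).apply([*w,0])[:2]/r)
    m=np.mean(acc,axis=0) if acc else np.array([np.nan]*2)
    return round(float(np.arctan2(m[0],m[1])),3), len(acc), round(float(np.hypot(*m)),2)
def stroke(dk):
    """grip, wind by dk in small moves of the last joint, let go, read the gauge"""
    env.close_gripper(effort=50)
    s=monitor.sense();print("gap",round(s["finger_gap"],3),s["contact_force"].round(1)); n=int(np.ceil(dk/.6))
    for i in range(n):
        j=np.array(monitor.sense()["joints"]) if i==0 else j
        j[5]+=dk/n; env.set_joints(j)
    env.hold(.3); s=monitor.sense(); print("held",s["contact_force"].round(1),s["ft_torque"].round(2),pointer(eyes.grab_frame("scene")))
    env.release(); env.hold(.2); s=monitor.sense(); print(s["clock"],s["joints"][5].round(3),s["contact_force"].round(1),pointer(eyes.grab_frame("scene")))
E
python3 - <<'E'
from h import *
print(pointer(eyes.grab_frame("scene")))
stroke(1.75)
E
```

```text
(0.177, 12, 1.0)
gap 0.135 [ -9.  -14.7  -4. ]
held [-29.6 -11.8  -0.8] [-1.47  3.74 -0.84] (0.788, 12, 1.0)
25.375 -0.75 [-0.9 -0.4 -0.6] (0.788, 12, 1.0)
```

Ratio is exact (0.611/0.35 = 1.75 rad). The side load shows the grip is a bit off the axis, so I'll centre by force before the next stroke.

```bash
cat >> h.py <<'E'
def centre():
    env.close_gripper(effort=50)
    for i in range(6):
        s=monitor.sense(); f=s["contact_force"]; print("c",f.round(1))
        if np.linalg.norm(f)<5: break
        env.movel(s["position"]+.0006*f/np.linalg.norm(f),velocity=.02); env.hold(.1)
E
python3 - <<'E'
from h import *
centre(); stroke(1.75)
E
```

```text
c [-19.2   4.8   5. ]
c [ 6.5 -0.3 -3.4]
c [-8.8 -1.1  5.1]
c [ 6.7 -0.1 -5.1]
c [-8.3  0.7  4.8]
c [ 8.  -1.3 -6.2]
gap 0.128 [-7.7  0.5  5.4]
held [ 3.5 -6.5 -3. ] [-0.79 -0.08 -0.67] (1.408, 16, 0.99)
31.5917 0.992 [0.2 0.2 0.3] (1.408, 16, 0.99)
```

```bash
python3 - <<'E'
from h import *
stroke(1.62)
s=monitor.sense(); T=R.from_quat(s["ee_rot"]).apply([0,0,1])
env.movel(s["position"]-.2*T,velocity=.12)
env.hold(.3); d=eyes.grab_frame("scene"); print(monitor.sense()["clock"],pointer(d))
im=d["frame"][120:390,170:490,::-1]; cv2.imwrite("pics/end.png",cv2.resize(im,None,fx=2.2,fy=2.2,interpolation=cv2.INTER_CUBIC))
E
```

```text
gap 0.133 [-5.7 -3.9 -0.5]
held [ 1.7 -0.8  0.8] [-0.19 -0.25 -0.03] (1.931, 16, 0.99)
35.3167 2.612 [ 0.5 -1.4 -0.5] (1.931, 16, 0.99)
37.5333 (1.931, 16, 0.99)
```

View pics/end.png

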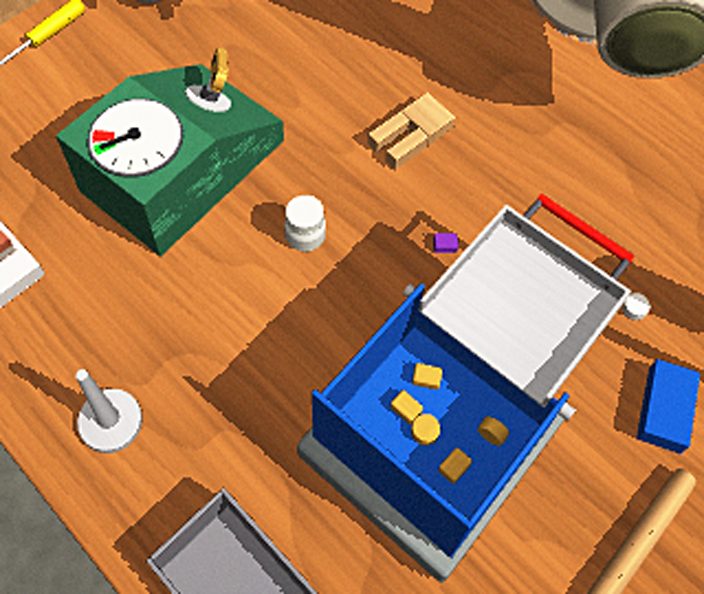

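The picture shows five castings in the tub (around (405–493, 375–465)) and the pan empty and level. The pointer, from its hub at (134,133), lies on the green band. The jar, pin and wax block are where they were, and the arm is clear.

```bash
python3 -c "
from h import *
print(job.hand_in())"
```

```text
the job is handed in; nothing more can be done
None
```

I handed the job in: all five castings are in the tub, the pan is back down level, the pointer reads about 1.93–1.95 rad (green band 1.82–2.14), and no verdict was returned.

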